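Seal the full sharps bin with the mallet

TASK

Seal the full sharps bin for collection: swing its clear lid fully shut, then use the mallet, not the gripper, to knock the yellow lock pin on the lid fully home. Afterwards leave the mallet standing on its head in the blue tray, and do not disturb the other things on the table.

Things in the scene. Friction and masses are not known exactly. Their poses are not given: they have to be found in the camera images.
- bin: Red open-topped sharps bin, fixed to the table, 170 (x) x 160 (y) x 100 (z) mm, with a clear hinged lid; the rim flange stands 10 mm out from the front. Origin: centre of its underside on the table. Its x axis points from the front (tab side) to the hinge at the back, z up.
- lid_hinge (a point): Middle of the lid's hinge line, at the top of the bin's back wall: 85 mm along the bin's +x from its origin, 100 mm up. The hinge line runs along the bin's y axis.
- lid (a joint): Lid angle in rad: 0 = shut (lid level on the bin), growing as its front edge swings up and back to 1.5. Stiff hinge: it stays where it is left; about 2 to 4 N at the tab closes it. Lid plate 170 x 166 x 8 mm, underside in the hinge line's plane, with a raised white cap (88 mm across, 28 mm high) near the hinge.
- lid_tab (a point): Middle of the top face of the white push tab (34 x 60 x 8 mm) at the lid's front edge: 187 mm from the hinge along the lid and 8 mm above the lid's underside. It moves with the lid; with the lid shut it is 108 mm over the table. Axes are the lid's: x along the lid towards the hinge, z out of its top face.
- pin_head: Yellow round head (38 mm across, 9 mm thick, steel shank below) of the sprung lock pin, in a black collar (18 mm high, 54 mm across) on the lid's middle line, 135 mm from the hinge. Origin: centre of its flat top, the face to strike; z: outward normal of the lid. Raised, the top is 60 mm above the lid's underside (160 mm over the table, lid shut); home, 35 mm (135 mm).
- lock_pin (a joint): How far the lock pin has been driven into the lid, m: 0 = fully raised, 0.025 = fully home against its stop. It takes 6 to 8 N to move it; it stays where it is driven.
- mallet: Mallet, 0.35 to 0.6 kg, standing on its head. Head: black upright cylinder, steel band, 56 mm across, 100 mm tall. Straight wooden handle, 26 mm wide, 30 mm tall, level, its centre line 50 mm above the head's lower face, running along the mallet's -x from the head to 176 mm from the head's axis (orange end). Origin: centre of the lower face; z up along the head's axis.
- mallet_grip (a point): Good grip point at the middle of the handle's section, 60 mm from the head's axis along the mallet's -x, 50 mm above the lower face. Grip across the handle (along the mallet's y, 26 mm wide).
- tray: Blue shallow open tray, fixed to the table, 210 (x) x 150 (y) x 22 (z) mm, walls and floor 5 mm. Origin: centre of its underside on the table; z up.
- wipes: Off-white canister of wipes, 92 mm across, 160 mm tall; bystander. Origin: centre of its underside.
- gel: Pale bottle of hand gel with a blue cap, 60 mm across, 160 mm tall; bystander. Origin: centre of its underside.
- plasters: Green box of plasters, 70 x 110 x 40 mm; bystander. Origin: centre of its underside.
- tape: Roll of paper tape lying flat, 90 mm across, 20 mm high; bystander. Origin: centre of its underside.
- pen: Black pen lying flat, 130 mm long, 11 mm thick; bystander. Origin: centre of its underside.
Not all that is in view belongs to the job. What is meant by the mallet is not green or pink, and is the larger of those in its own colour.

How it is judged:
By the outcome, as a careful person would: the job done as asked, in the order asked, and still so for the second after the job is handed in, with the robot touching nothing.
It also fails if it takes over 69 s, if anything falls off the work surface, if the arm or the gripper's body presses on something with over 40 N, if the wrist force passes 120 N, or if a joint passes its speed limit or range.

ROBOT

A 6-joint arm with a two-finger parallel gripper is mounted at the origin on the work surface. World frame = base frame: x ahead of the robot, y to its left, z up, the work surface at z = 0. Lengths are in m, angles in rad, forces in N, time in s.
With the tool pointing down it reaches from about 0.3 to 0.875 m from the base axis. Payload 6.4 kg.
Tool frame: the origin (TCP) lies at the very end of the fingers, on their centre line; the grasp point (between the pads) lies 19 mm behind it (r.grip_depth is the distance from the TCP to the grasp point, in m); z points along the fingers, y is the line along which they close (so a half turn about z gives the same grasp; the last joint's range is limited). The gripper opens to 88 mm and grips with 3 to 60 N. Pads are 18 mm wide; open, the fingers measure 123 mm over their backs; the gripper's body (75 mm by 187 mm) begins 45 mm behind the grasp point.
Start: joints at [-1.541, 0.181, 1.607, -0, 1.354, -0.206], TCP at [0.134, -0.559, 0.239] pointing down, gripper open.
Joint ranges: [-2.99, 2.99], [-0.89, 2.07], [0.3, 2.58], [-1.14, 4.28], [0, 2.63], [-3.12, 3.12]. Speed limits (rad/s): [2.57, 2.57, 3.01, 3.14, 3.14, 3.14].

INTERFACE

Orientations are given as a rotation vector (axis times angle).
In Python, from bench import r gives the robot as it stands.
- The arm moves only by the shell command python3 -m pendant 'ROWS' [FORCE]. ROWS is JSON, a list of rows, each an object of numbers: "hand": the opening, from -1 (shut) to 1 (fully open); "tx", "ty", "tz": the shift along the tool's x, y, z in mm; "spin": the turn about the tool's z in degrees. A call has exactly 10 rows; each row is the pose to reach, as a shift and turn from the pose commanded when the call began, along the tool's axes at that moment; what a row does not reach only later rows make up. A row lasts 1/12 s, in which the tool goes at most 41.7 mm and 7.16 degrees, less where a joint would pass 70% of its speed; a pose out of reach is approached as far as the arm can. A call with a gripper value outside its range is refused whole. The fingers move at their own pace and stop on an object; FORCE is the grip in N (left out, the last holds). Time passes only in rows, so rows that repeat a pose let the fingers close, or fill a call up. It gives the time, the measured TCP pose, the force, the opening and the grip force at its end, in the units of the state.
- r.read_state(): the state, without advancing time (a new reading comes with each control period).
- r.capture(name): name is "scene" or "top" or "wrist"; returns (picture, depth): 420x560x3 uint8, red, green, blue; 420x560 float32, m along the optical axis (not along the pixel's ray), 0 where there is no reading.
- r.camera_model(name): a dict with "fx", "fy", "cx", "cy" (pixels), "R" (3x3) and "t" (3): a world point X has camera coordinates R X + t; the wrist camera has in their place "hand_eye" (4x4, takes a point from camera to tool coordinates, whose origin is the TCP and whose axes are the flange's). Camera axes: x right, y down, z forward; pixel columns grow to the right and rows downward; lengths in m; the calibration is good to about 2 mm. A picture is of the moment at which its call begins: read the wrist's pose just before it. camera_model takes no time and is no camera call.
- r.finish_job(): hands the job in; it is judged then, once.
Trained networks look in the newest picture that a camera, given by its name, has taken for a name from the list of things; names that differ only in an ending like _2 or _b are one class to them, and where a whole thing is asked for, a point or a joint stands for the part that bears it (a point fixed in the world has none). Each returns a list of dicts, best first, with "confidence" (0 to 1); they miss things now and then, are a little off and sometimes report something else, mostly with a low value. They report only what shows in the picture. A call takes as long as a camera call. They do not tell look-alikes from the thing itself.
- r.find_in(camera, query): "extent" ([left, top, right, bottom] as shares, 0 to 1, of the picture: columns of its width, rows of its height, round what is visible of it).
- r.mark_of(camera, query): "centre" ([column, row] as shares, 0 to 1, of the picture: columns of its width, rows of its height: a listed point, or the origin of a listed thing).
The state is a dict: "time_s": time; "qpos": joint angles; "joint_velocities": joint speeds; "joint_torque": joint torques, N m; "position": TCP position; "ee_rot": TCP orientation; "wrist_force": force on the tool from outside, world axes, zero at the start; "ft_torque": the same for the moment, N m; "grip_width": finger opening in m; "grasp_force": force on a finger pad.
Only numpy, scipy, OpenCV 4.12 (cv2) and the standard library are available. Lean on these libraries where they do the work, as an engineer would, in place of code of your own. Each camera call takes 0.05 s, during which the arm holds its last target. There are 200 camera calls.

## Working session

There is one attempt and no reset: what is moved stays moved. The work goes in short steps, Python scripts to look and compute and a shell command to move; the robot and the scene stay as the last step left them, time stands still between calls to the robot, and variables do not carry over. Pictures are saved under pics/ and viewed, at most 10 in all, crops included, and the job is handed in when it is done.

```bash
mkdir -p pics; ls
cat > h.py <<'E'
import numpy as np, cv2
from bench import r
from scipy.spatial.transform import Rotation as Ro
def snap(n,f):
    s=r.read_state(); p,d=r.capture(n); cv2.imwrite(f'pics/{f}.png',p[:,:,::-1]); np.savez(f'pics/{f}.npz',d=d,p=p,pos=s['position'],rot=s['ee_rot']); return p,d,s
def w(n,u,v,z,s=None):
    m=r.camera_model(n); c=np.array([(u-m['cx'])/m['fx'],(v-m['cy'])/m['fy'],1.])*z
    if n=='wrist':
        t=(np.array(m['hand_eye'])@np.r_[c,1])[:3]; return Ro.from_rotvec(s['ee_rot']).apply(t)+s['position']
    return np.array(m['R']).T@(c-np.array(m['t']))
E
python3 - <<'E'
from h import *
np.set_printoptions(precision=3,suppress=True)
for n in('scene','top'):
    p,d,s=snap(n,n+'0')
    for q in 'bin lid_hinge lid lid_tab pin_head mallet mallet_grip tray wipes gel plasters tape pen'.split():
        for o in r.mark_of(n,q)[:4]:
            u,v=o['centre'][0]*560,o['centre'][1]*420
            z=d[min(int(v),419),min(int(u),559)]
            print(n,q,round(o['confidence'],2),int(u),int(v),w(n,u,v,z))
print(r.read_state())
E
```

```text
pics
scene bin 0.95 200 295 [ 0.659 -0.34   0.103]
scene bin 0.48 190 237 [ 0.572 -0.307  0.225]
scene lid_hinge 0.86 211 287 [ 0.654 -0.303  0.107]
scene lid_hinge 0.49 312 285 [ 0.764 -0.043  0.038]
scene lid_hinge 0.4 212 229 [ 0.537 -0.224  0.184]Traceback (most recent call last):
  File "<stdin>", line 6, in <module>
ValueError: it knows: bin, gel, lid_hinge, lid_tab, mallet, mallet_grip, pen, pin_head, plasters, tape, tray, wipes
```

Run:
```python
from h import *
np.set_printoptions(precision=3,suppress=True)
for n in('scene','top'):
    p,d,s=snap(n,n+'0')
    for q in 'bin lid_hinge lid_tab pin_head mallet mallet_grip tray wipes gel plasters tape pen'.split():
        for o in r.mark_of(n,q)[:4]:
            u,v=o['centre'][0]*560,o['centre'][1]*420
            z=d[min(int(v),419),min(int(u),559)]
            print(n,q,round(o['confidence'],2),int(u),int(v),w(n,u,v,z))
print(r.read_state())
```

```text
scene bin 0.68 198 294 [ 0.655 -0.343  0.106]
scene bin 0.57 350 265 [0.778 0.092 0.051]
scene lid_hinge 0.78 213 289 [ 0.659 -0.3    0.101]
scene lid_hinge 0.64 338 207 [0.522 0.288 0.005]
scene lid_tab 0.97 175 228 [ 0.503 -0.316  0.213]
scene lid_tab 0.72 212 291 [ 0.663 -0.305  0.101]
scene pin_head 0.61 191 237 [ 0.572 -0.304  0.224]
scene pin_head 0.39 283 220 [0.515 0.045 0.064]
scene mallet 0.98 289 246 [0.578 0.022 0.01 ]
scene mallet 0.98 151 250 [ 0.356 -0.346  0.027]
scene mallet 0.95 246 250 [ 0.521 -0.107  0.019]
scene mallet 0.6 301 165 [0.249 0.341 0.013]
scene mallet_grip 0.92 252 255 [ 0.557 -0.108  0.031]
scene mallet_grip 0.7 280 221 [0.511 0.036 0.061]
scene mallet_grip 0.7 315 156 [0.267 0.394 0.045]
scene mallet_grip 0.59 147 228 [ 0.331 -0.338  0.1  ]
scene tray 0.72 343 207 [0.529 0.306 0.002]
scene tray 0.45 283 222 [0.52  0.039 0.061]
scene wipes 0.75 352 268 [0.787 0.092 0.045]
scene gel 0.66 282 318 [ 0.805 -0.181  0.038]
scene gel 0.22 210 289 [ 0.657 -0.308  0.104]
scene plasters 0.73 314 284 [ 0.765 -0.035  0.038]
scene tape 0.74 208 230 [ 0.535 -0.235
[... 656 characters left out ...]
 0.012]
top wipes 0.72 232 113 [0.715 0.122 0.145]
top gel 0.6 353 106 [ 0.75  -0.164  0.104]
top plasters 0.98 285 116 [ 0.737 -0.002  0.042]
top tape 0.85 338 275 [ 0.342 -0.148 -0.004]
top pen 0.52 227 265 [0.363 0.133 0.011]
{'time_s': 1.45, 'qpos': array([-1.541,  0.181,  1.607, -0.   ,  1.354, -0.206]), 'joint_velocities': array([ 0.002,  0.   ,  0.002,  0.001, -0.   , -0.   ]), 'joint_torque': array([  0.   , -43.383, -34.217,   0.07 ,   0.031,  -0.   ]), 'position': array([ 0.134, -0.559,  0.239]), 'ee_rot': array([ 3.12,  0.37, -0.  ]), 'wrist_force': array([-0.007,  0.46 ,  0.477]), 'ft_torque': array([-0.008, -0.01 , -0.027]), 'grasp_force': 0.0, 'grip_width': 0.08817684517947141}
```

View pics/scene0.png

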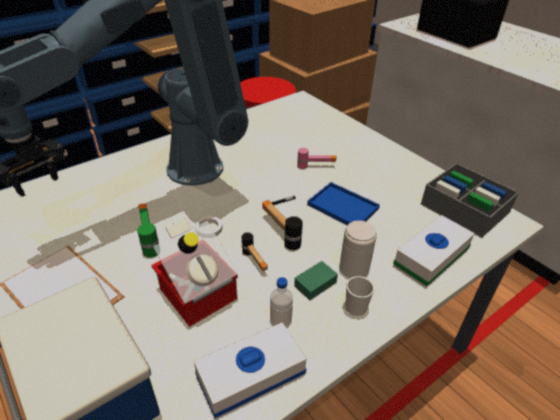

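View pics/top0.png

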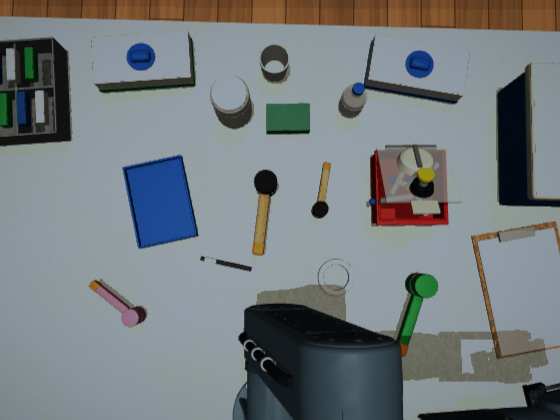

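Mallet candidates in the top view are pink (132,317), green (424,286), small black/orange (320,208) and large black/orange (265,182). The large black one fits: it isn't green or pink, and it's the larger of the two in its colour. I'll measure it and confirm with a crop.

Run:
```python
from h import *
np.set_printoptions(precision=4,suppress=True)
def cloud(n):
    f=np.load(f'pics/{n}0.npz'); d=f['d']; v,u=np.mgrid[:420,:560]; m=r.camera_model(n)
    c=np.stack([(u-m['cx'])/m['fx']*d,(v-m['cy'])/m['fy']*d,d],-1)
    X=(c-np.array(m['t']))@np.array(m['R']); X[d==0]=np.nan; return X,f['p']
def circ(P):
    (c,rad)=cv2.minEnclosingCircle(P.astype(np.float32)[:, :2]); return c,rad
T,p=cloud('top'); S,ps=cloud('scene')
v,u=np.mgrid[:420,:560]
def box(a,b,c,d): return (u>=a)&(u<b)&(v>=c)&(v<d)
hsv=cv2.cvtColor(p,cv2.COLOR_RGB2HSV); hs=cv2.cvtColor(ps,cv2.COLOR_RGB2HSV)
print('table z',np.nanmedian(T[360:400,100:200,2]),np.nanmedian(T[130:150,210:240,2]))
for nm,b in(('big',box(240,290,160,265)),('small',box(305,340,155,225))):
    h=b&(T[...,2]>.085 if nm=='big' else T[...,2]>.05)
    P=T[h]; print(nm,'top',len(P),np.nanmedian(P[:,2]) if len(P) else 0,circ(P) if len(P) else 0, P.mean(0) if len(P) else 0)
    o=b&(hsv[...,0]>8)&(hsv[...,0]<25)&(hsv[...,1]>110)&(hsv[...,2]>110)&(T[...,2]>.02)
    P=T[o]; print(' handle',len(P),cv2.minAreaRect((P[:,:2]*1000).astype(np.float32)),np.nanmedian(P[:,2]),P[:,:2].mean(0))
for nm,A,H in(('top',T,hsv),('scene',S,hs)):
    y=(H[...,0]>22)&(H[...,0]<34)&(H[...,1]>170)&(H[...,2]>120)&(A[...,2]>.15)&(A[...,0]>.4)
    P=A[y]; print(nm,'pin',len(P),np.median(P,0),cv2.minAreaRect((P[:,:2]*1000).astype(np.float32)))
    red=((H[...,0]<6)|(H[...,0]>174))&(H[...,1]>150)&(A[...,1]<-.15)&(A[...,0]>.4)&(A[...,2]>.09)&(A[...,2]<.112)
    P=A[red]; print('rim',len(P),cv2.minAreaRect((P[:,:2]*1000).astype(np.float32)))
    bl=(H[...,0]>100)&(H[...,0]<125)&(H[...,1]>150)&(A[...,0]>.4)&(A[...,0]<.66)&(A[...,1]>.15)&(A[...,1]<.45)&(A[...,2]<.04)
    P=A[bl]; print('tray',len(P),cv2.minAreaRect((P[:,:2]*1000).astype(np.float32)),np.nanmedian(P[:,2]))
cv2.imwrite('pics/crop.png',np.hstack([cv2.resize(p[150:270,230:350],(480,480))[:,:,::-1]]))
```

```text
table z 0.00032323745065628847 0.00029741255937514326Traceback (most recent call last):
  File "<stdin>", line 16, in <module>
  File "<stdin>", line 8, in circ
cv2.error: OpenCV(4.12.0) /io/opencv/modules/imgproc/src/shapedescr.cpp:201: error: (-215:Assertion failed) count >= 0 && (depth == CV_32F || depth == CV_32S) in function 'minEnclosingCircle'
```

```bash
cat > m.py <<'E'
from h import *
np.set_printoptions(precision=4,suppress=True)
def cloud(n):
    f=np.load(f'pics/{n}0.npz'); d=f['d']; v,u=np.mgrid[:420,:560]; m=r.camera_model(n)
    c=np.stack([(u-m['cx'])/m['fx']*d,(v-m['cy'])/m['fy']*d,d],-1)
    X=(c-np.array(m['t']))@np.array(m['R']); X[d==0]=np.nan; return X,f['p']
A2=lambda P:np.ascontiguousarray(P[:,:2]*1000,dtype=np.float32)
T,p=cloud('top'); S,ps=cloud('scene')
v,u=np.mgrid[:420,:560]
def box(a,b,c,d): return (u>=a)&(u<b)&(v>=c)&(v<d)
hsv=cv2.cvtColor(p,cv2.COLOR_RGB2HSV); hs=cv2.cvtColor(ps,cv2.COLOR_RGB2HSV)
for nm,b in(('big',box(240,290,160,265)),('small',box(305,340,155,225))):
    h=b&(T[...,2]>.085 if nm=='big' else T[...,2]>.05)
    P=T[h]
    if len(P): print(nm,'top',len(P),np.median(P[:,2]),cv2.minEnclosingCircle(A2(P)),P.mean(0))
    o=b&(hsv[...,0]>8)&(hsv[...,0]<25)&(hsv[...,1]>110)&(hsv[...,2]>110)&(T[...,2]>.02)
    P=T[o]; print(' handle',len(P),cv2.minAreaRect(A2(P)),np.median(P[:,2]),P[:,:2].mean(0))
for nm,A,H in(('top',T,hsv),('scene',S,hs)):
    y=(H[...,0]>22)&(H[...,0]<34)&(H[...,1]>170)&(H[...,2]>120)&(A[...,2]>.15)&(A[...,0]>.4)
    P=A[y]; print(nm,'pin',len(P),np.median(P,0),cv2.minAreaRect(A2(P)))
    red=((H[...,0]<6)|(H[...,0]>174))&(H[...,1]>150)&(A[...,1]<-.15)&(A[...,0]>.4)&(A[...,2]>.09)&(A[...,2]<.112)
    P=A[red]; print('rim',len(P),cv2.minAreaRect(A2(P)))
    bl=(H[...,0]>100)&(H[...,0]<125)&(H[...,1]>150)&(A[...,0]>.4)&(A[...,0]<.66)&(A[...,1]>.15)&(A[...,1]<.45)&(A[...,2]<.04)
    P=A[bl]; print('tray',len(P),cv2.minAreaRect(A2(P)),np.median(P[:,2]))
cv2.imwrite('pics/crop.png',cv2.resize(p[150:270,230:350],(480,480))[:,:,::-1])
E
python3 m.py
```

```text
big top 438 0.10028271531194058 ((564.8165893554688, 43.398799896240234), 28.186664581298828) [0.5637 0.043  0.1   ]
 handle 558 ((464.5596618652344, 51.33755874633789), (25.693872451782227, 146.29881286621094), 84.35569763183594) 0.0653552700112918 [0.4634 0.0517]
small top 201 0.06838825395342135 ((552.6098022460938, -97.54210662841797), 66.25299835205078) [ 0.5067 -0.0919  0.0677]
 handle 199 ((575.3001098632812, -101.39478302001953), (17.172931671142578, 95.86811828613281), 81.43487548828125) 0.04439507962779278 [ 0.5737 -0.1013]
top pin 174 [ 0.5702 -0.3053  0.2273] ((570.8185424804688, -305.4596252441406), (31.131750106811523, 33.805335998535156), 27.851593017578125)
rim 800 ((559.1045532226562, -305.4166259765625), (176.16050720214844, 171.8992156982422), 1.4301105737686157)
tray 4978 ((518.4854736328125, 308.71673583984375), (210.30160522460938, 150.6896209716797), 13.795753479003906) 0.006009914121642996
scene pin 136 [ 0.5734 -0.3079  0.2218] ((572.9369506835938, -307.8202209472656), (28.163192749023438, 33.22848129272461), 8.760697364807129)
rim 232 ((595.9861450195312, -352.402099609375), (235.01402282714844, 125.48101806640625), 38.930397033691406)
tray 1545 ((523.5737915039062, 307.9898681640625), (212.29888916015625, 156.43881225585938), 14.195609092712402) 0.004099435057642966
```

View pics/crop.png

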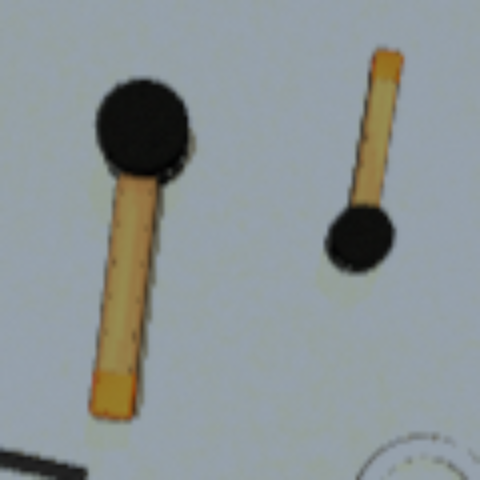

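Confirmed. The left mallet in the crop (big black head at crop (142,127), i.e. top (265,182)) measures 56 mm across with its top at 0.100, which matches. The right one is only about 66 mm tall. The tray, pin and hinge fits also match the sizes given. The lid is about 0.57 rad open. Next I move to above the tab with the fingers shut.

```bash
python3 -m pendant '[{"hand":-1,"tz":-21,"tx":40,"ty":-15,"spin":2},{"hand":-1,"tz":-21,"tx":80,"ty":-30,"spin":6},{"hand":-1,"tz":-21,"tx":120,"ty":-44,"spin":10},{"hand":-1,"tz":-21,"tx":160,"ty":-59,"spin":13},{"hand":-1,"tz":-21,"tx":200,"ty":-74,"spin":13},{"hand":-1,"tz":-21,"tx":240,"ty":-89,"spin":13},{"hand":-1,"tz":-21,"tx":280,"ty":-103,"spin":13},{"hand":-1,"tz":-21,"tx":320,"ty":-118,"spin":13},{"hand":-1,"tz":-21,"tx":360,"ty":-133,"spin":13},{"hand":-1,"tz":-21,"tx":390,"ty":-144,"spin":13}]' 20; python3 -c "from bench import r;print(r.read_state()['ee_rot'])"
```

```text
time_s: 2.28
position: [0.4786, -0.3284, 0.2599]
ee_rot: [3.141, 0.014, 0.0]
wrist_force: [0.8, -1.3, 0.1]
grip_width: 0.0239
grasp_force: 0.0
[3.14117225e+00 1.40207351e-02 4.86880015e-04]
```

```bash
python3 -m pendant '[{"hand":-1,"tx":14,"ty":-10},{"hand":-1,"tx":28,"ty":-19},{"hand":-1,"tx":28,"ty":-19},{"hand":-1,"tx":28,"ty":-19,"tz":10},{"hand":-1,"tx":28,"ty":-19,"tz":20},{"hand":-1,"tx":28,"ty":-19,"tz":30},{"hand":-1,"tx":28,"ty":-19,"tz":38},{"hand":-1,"tx":28,"ty":-19,"tz":38},{"hand":-1,"tx":28,"ty":-19,"tz":38},{"hand":-1,"tx":28,"ty":-19,"tz":38}]'; python3 -c "
from h import *
p,d,s=snap('scene','s1')
p=p[190:330,120:260]; cv2.imwrite('pics/s1c.png',cv2.resize(p,(560,560),interpolation=2)[:,:,::-1])"
```

```text
invalid input at $[0]: expected keys hand, tx, ty, tz, spin
```

View pics/s1c.png

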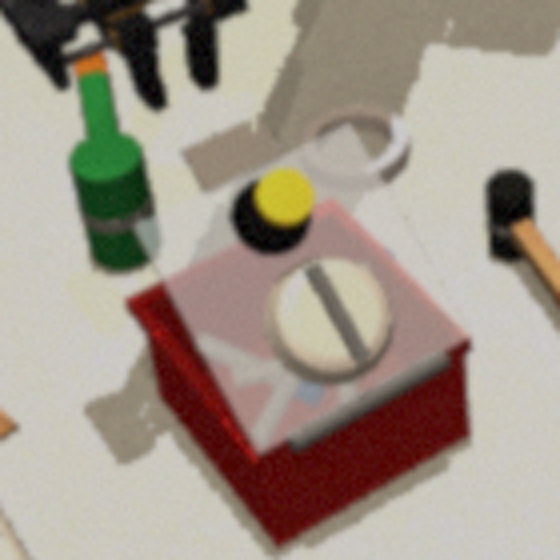

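The crop shows the lid half open, with the pin at (285,195) and the gripper still short of the tab. Rows need all their keys, so I'll resend the move.

```bash
python3 -m pendant '[{"hand":-1,"tx":14,"ty":-10,"tz":0,"spin":0},{"hand":-1,"tx":28,"ty":-19,"tz":0,"spin":0},{"hand":-1,"tx":28,"ty":-19,"tz":0,"spin":0},{"hand":-1,"tx":28,"ty":-19,"tz":10,"spin":0},{"hand":-1,"tx":28,"ty":-19,"tz":20,"spin":0},{"hand":-1,"tx":28,"ty":-19,"tz":30,"spin":0},{"hand":-1,"tx":28,"ty":-19,"tz":38,"spin":0},{"hand":-1,"tx":28,"ty":-19,"tz":38,"spin":0},{"hand":-1,"tx":28,"ty":-19,"tz":38,"spin":0},{"hand":-1,"tx":28,"ty":-19,"tz":38,"spin":0}]'; python3 -c "
from h import *
p,d,s=snap('scene','s2')
p=p[150:290,120:260]; cv2.imwrite('pics/s2c.png',cv2.resize(p,(560,560),interpolation=2)[:,:,::-1])"
```

```text
time_s: 3.17
position: [0.5047, -0.311, 0.2218]
ee_rot: [3.142, 0.013, 0.0]
wrist_force: [-0.5, 0.2, 0.6]
grip_width: 0.0004
grasp_force: 0.0
```

View pics/s2c.png

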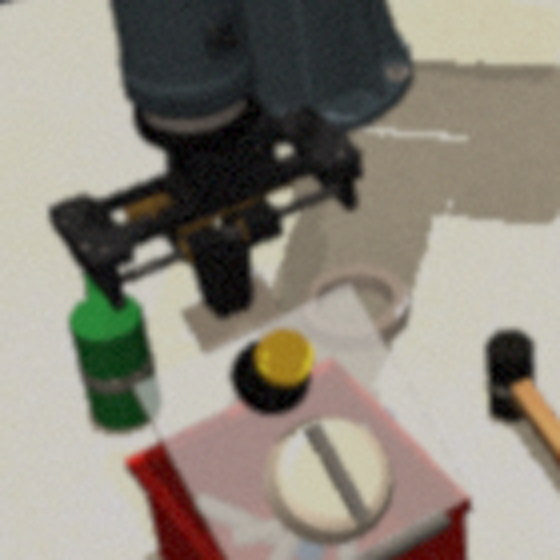

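The shut fingers sit right above the tab and clear of the pin. Now I press down, following the arc.

```bash
python3 -m pendant '[{"hand":-1,"tx":0,"ty":0,"tz":10,"spin":0},{"hand":-1,"tx":-2,"ty":0,"tz":18,"spin":0},{"hand":-1,"tx":-6,"ty":0,"tz":27,"spin":0},{"hand":-1,"tx":-10,"ty":0,"tz":36,"spin":0},{"hand":-1,"tx":-14,"ty":0,"tz":45,"spin":0},{"hand":-1,"tx":-18,"ty":0,"tz":54,"spin":0},{"hand":-1,"tx":-21,"ty":0,"tz":63,"spin":0},{"hand":-1,"tx":-24,"ty":0,"tz":71,"spin":0},{"hand":-1,"tx":-26,"ty":0,"tz":78,"spin":0},{"hand":-1,"tx":-27,"ty":0,"tz":84,"spin":0}]'; python3 -m pendant '[{"hand":-1,"tx":-1,"ty":0,"tz":5,"spin":0},{"hand":-1,"tx":-2,"ty":0,"tz":10,"spin":0},{"hand":-1,"tx":-3,"ty":0,"tz":15,"spin":0},{"hand":-1,"tx":-3,"ty":0,"tz":20,"spin":0},{"hand":-1,"tx":-4,"ty":0,"tz":24,"spin":0},{"hand":-1,"tx":-4,"ty":0,"tz":27,"spin":0},{"hand":-1,"tx":-4,"ty":0,"tz":30,"spin":0},{"hand":-1,"tx":-4,"ty":0,"tz":30,"spin":0},{"hand":-1,"tx":-4,"ty":0,"tz":30,"spin":0},{"hand":-1,"tx":-4,"ty":0,"tz":30,"spin":0}]'
```

```text
time_s: 4.05
position: [0.4774, -0.3107, 0.1368]
ee_rot: [-3.141, -0.014, 0.001]
wrist_force: [-0.1, -0.0, 1.0]
grip_width: 0.0001
grasp_force: 0.4
time_s: 4.88
position: [0.474, -0.311, 0.1084]
ee_rot: [3.141, 0.014, 0.0]
wrist_force: [-2.1, 2.4, 4.9]
grip_width: 0.0002
grasp_force: 2.8
```

```bash
python3 -m pendant '[{"hand":-1,"tx":0,"ty":0,"tz":1,"spin":0},{"hand":-1,"tx":0,"ty":0,"tz":2,"spin":0},{"hand":-1,"tx":0,"ty":0,"tz":2,"spin":0},{"hand":-1,"tx":0,"ty":0,"tz":3,"spin":0},{"hand":-1,"tx":0,"ty":0,"tz":3,"spin":0},{"hand":-1,"tx":0,"ty":0,"tz":3,"spin":0},{"hand":-1,"tx":0,"ty":0,"tz":3,"spin":0},{"hand":-1,"tx":0,"ty":0,"tz":3,"spin":0},{"hand":-1,"tx":0,"ty":0,"tz":3,"spin":0},{"hand":-1,"tx":0,"ty":0,"tz":3,"spin":0}]'
```

```text
time_s: 5.72
position: [0.474, -0.3111, 0.1081]
ee_rot: [3.141, 0.015, -0.0]
wrist_force: [-10.7, 7.4, 25.5]
grip_width: 0.0003
grasp_force: 12.9
```

The lid is fully shut: it stops at 0.108 with 25 N on it. I lift off and go to the mallet.

```bash
python3 -m pendant '[{"hand":-1,"tx":0,"ty":0,"tz":-20,"spin":0},{"hand":-1,"tx":0,"ty":0,"tz":-55,"spin":0},{"hand":-1,"tx":0,"ty":0,"tz":-90,"spin":0},{"hand":-1,"tx":5,"ty":-20,"tz":-110,"spin":0},{"hand":0,"tx":10,"ty":-60,"tz":-115,"spin":2},{"hand":1,"tx":15,"ty":-100,"tz":-115,"spin":4},{"hand":1,"tx":20,"ty":-140,"tz":-115,"spin":5.7},{"hand":1,"tx":25,"ty":-180,"tz":-115,"spin":5.7},{"hand":1,"tx":27,"ty":-220,"tz":-115,"spin":5.7},{"hand":1,"tx":28,"ty":-260,"tz":-115,"spin":5.7}]'; python3 -m pendant '[{"hand":1,"tx":3,"ty":-30,"tz":0,"spin":0},{"hand":1,"tx":7,"ty":-60,"tz":0,"spin":0},{"hand":1,"tx":10,"ty":-90,"tz":0,"spin":0},{"hand":1,"tx":10,"ty":-100,"tz":30,"spin":0},{"hand":1,"tx":10,"ty":-100,"tz":60,"spin":0},{"hand":1,"tx":10,"ty":-100,"tz":60,"spin":0},{"hand":1,"tx":10,"ty":-100,"tz":60,"spin":0},{"hand":1,"tx":10,"ty":-100,"tz":60,"spin":0},{"hand":1,"tx":10,"ty":-100,"tz":60,"spin":0},{"hand":1,"tx":10,"ty":-100,"tz":60,"spin":0}]'; python3 -c "
from h import *
p,d,s=snap('wrist','w1'); print(s['position'],s['ee_rot'])
for q in('mallet_grip','mallet'):
  for o in r.mark_of('wrist',q)[:2]:
    u,v=o['centre'][0]*560,o['centre'][1]*420; print(q,o['confidence'],u,v,w('wrist',u,v,d[int(v),int(u)],s))
p,d,s=snap('top','top1'); n='top'
for q in('lid_tab','pin_head'):
  for o in r.mark_of(n,q)[:2]:
    u,v=o['centre'][0]*560,o['centre'][1]*420; print(q,o['confidence'],u,v,w(n,u,v,d[int(v),int(u)],s))
"
```

```text
time_s: 6.55
position: [0.4996, -0.0488, 0.2199]
ee_rot: [3.138, -0.143, 0.001]
wrist_force: [0.6, -0.2, 0.1]
grip_width: 0.0383
grasp_force: 0.0
time_s: 7.38
position: [0.5199, 0.0473, 0.1616]
ee_rot: [3.138, -0.144, 0.005]
wrist_force: [0.4, 0.3, 0.6]
grip_width: 0.0883
grasp_force: 0.0
[0.51987542 0.04734082 0.16162218] [ 3.13800801 -0.14371704  0.00512484]
mallet_grip 0.87 281.00800000000004 229.488 [0.5101404  0.04833566 0.06518622]
mallet_grip 0.59 446.88 164.388 [ 0.54670574 -0.09231949  0.04411019]
mallet 0.95 420.224 197.484 [ 0.51666349 -0.07641097  0.0330244 ]
lid_tab 0.56 413.224 224.99399999999997 [ 0.46821014 -0.30760605  0.11086848]
pin_head 0.52 419.384 201.516 [ 0.5178988  -0.30792612  0.16408115]
```

View pics/w1.png

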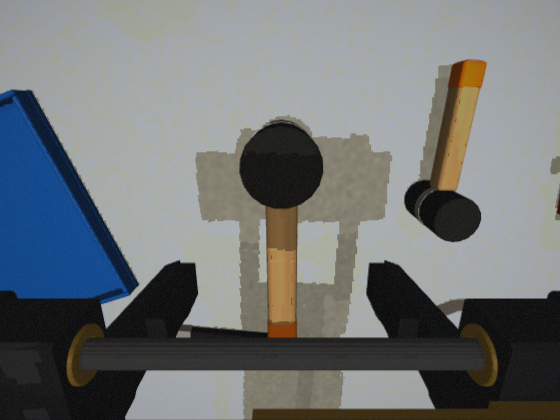

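The wrist view shows the mallet head at (281,165) and its handle straight down the image centre, aligned with the fingers. I back off along the handle so the body clears the head, then descend and grip.

```bash
python3 -m pendant '[{"hand":1,"tx":-12,"ty":0,"tz":0,"spin":0},{"hand":1,"tx":-24,"ty":0,"tz":10,"spin":0},{"hand":1,"tx":-24,"ty":0,"tz":30,"spin":0},{"hand":1,"tx":-24,"ty":0,"tz":55,"spin":0},{"hand":1,"tx":-24,"ty":0,"tz":80,"spin":0},{"hand":1,"tx":-24,"ty":0,"tz":100,"spin":0},{"hand":1,"tx":-24,"ty":0,"tz":115,"spin":0},{"hand":1,"tx":-24,"ty":0,"tz":125,"spin":0},{"hand":1,"tx":-24,"ty":0,"tz":125,"spin":0},{"hand":1,"tx":-24,"ty":0,"tz":125,"spin":0}]' 60
```

```text
time_s: 8.52
position: [0.4947, 0.0502, 0.0347]
ee_rot: [-3.138, 0.142, 0.001]
wrist_force: [0.3, -0.1, 0.2]
grip_width: 0.0883
grasp_force: 0.0
```

```bash
python3 -m pendant '[{"hand":1,"tx":2,"ty":0,"tz":0,"spin":0},{"hand":0,"tx":2,"ty":0,"tz":0,"spin":0},{"hand":-1,"tx":2,"ty":0,"tz":0,"spin":0},{"hand":-1,"tx":2,"ty":0,"tz":0,"spin":0},{"hand":-1,"tx":2,"ty":0,"tz":0,"spin":0},{"hand":-1,"tx":2,"ty":0,"tz":0,"spin":0},{"hand":-1,"tx":2,"ty":0,"tz":0,"spin":0},{"hand":-1,"tx":2,"ty":0,"tz":0,"spin":0},{"hand":-1,"tx":2,"ty":0,"tz":0,"spin":0},{"hand":-1,"tx":2,"ty":0,"tz":0,"spin":0}]' 60; python3 -m pendant '[{"hand":-1,"tx":0,"ty":0,"tz":-5,"spin":0},{"hand":-1,"tx":0,"ty":0,"tz":-15,"spin":0},{"hand":-1,"tx":0,"ty":0,"tz":-30,"spin":0},{"hand":-1,"tx":0,"ty":0,"tz":-50,"spin":0},{"hand":-1,"tx":0,"ty":0,"tz":-75,"spin":0},{"hand":-1,"tx":0,"ty":0,"tz":-100,"spin":0},{"hand":-1,"tx":0,"ty":0,"tz":-125,"spin":0},{"hand":-1,"tx":0,"ty":0,"tz":-150,"spin":0},{"hand":-1,"tx":0,"ty":0,"tz":-170,"spin":0},{"hand":-1,"tx":0,"ty":0,"tz":-180,"spin":0}]' 60;  python3 -m pendant '[{"hand":-1,"tx":0,"ty":0,"tz":-20,"spin":0},{"hand":-1,"tx":0,"ty":0,"tz":-25,"spin":0},{"hand":-1,"tx":0,"ty":0,"tz":-25,"spin":0},{"hand":-1,"tx":0,"ty":0,"tz":-25,"spin":0},{"hand":-1,"tx":0,"ty":0,"tz":-25,"spin":0},{"hand":-1,"tx":0,"ty":0,"tz":-25,"spin":0},{"hand":-1,"tx":0,"ty":0,"tz":-25,"spin":0},{"hand":-1,"tx":0,"ty":0,"tz":-25,"spin":0},{"hand":-1,"tx":0,"ty":0,"tz":-25,"spin":0},{"hand":-1,"tx":0,"ty":0,"tz":-25,"spin":0}]' 60;python3 -c "
from h import *
p,d,s=snap('wrist','w2'); p1,d1,s1=snap('scene','s3'); print(s)
cv2.imwrite('pics/c3.png',np.hstack([cv2.resize(p,(400,300)),cv2.resize(p1[120:300,180:420],(400,300))])[:,:,::-1])"
```

```text
time_s: 9.35
position: [0.4967, 0.05, 0.0347]
ee_rot: [-3.138, 0.142, 0.0]
wrist_force: [-0.0, -0.0, -0.3]
grip_width: 0.0301
grasp_force: 0.0
time_s: 10.18
position: [0.4972, 0.05, 0.2176]
ee_rot: [3.138, -0.142, 0.005]
wrist_force: [1.9, -0.4, -6.2]
grip_width: 0.0256
grasp_force: 60.0
time_s: 11.02
position: [0.4966, 0.05, 0.2395]
ee_rot: [-3.138, 0.142, 0.001]
wrist_force: [-0.3, 0.4, -6.7]
grip_width: 0.0254
grasp_force: 60.0
{'time_s': 11.0167, 'qpos': array([-1.37886154e-01,  8.50399441e-03,  1.79243028e+00, -4.94066531e-06,
        1.34103174e+00,  1.52353482e+00]), 'joint_velocities': array([-3.93558104e-04, -2.63759892e-03, -2.06710297e-03,  8.02733907e-05,
        1.85387249e-03, -6.25959400e-04]), 'joint_torque': array([-3.01347165e-03, -3.75585365e+01, -3.71150708e+01,  3.35720577e-02,
       -4.11351286e-01, -1.72308035e-05]), 'position': array([0.49662944, 0.05001164, 0.23950085]), 'ee_rot': array([-3.13833837e+00,  1.42301036e-01,  5.84668593e-04]), 'wrist_force': array([-0.293994  ,  0.4299628 , -6.65863382]), 'ft_torque': array([0.08383   , 0.2734412 , 0.01535959]), 'grasp_force': 59.99978872016072, 'grip_width': 0.025434400397332208}
```

View pics/c3.png

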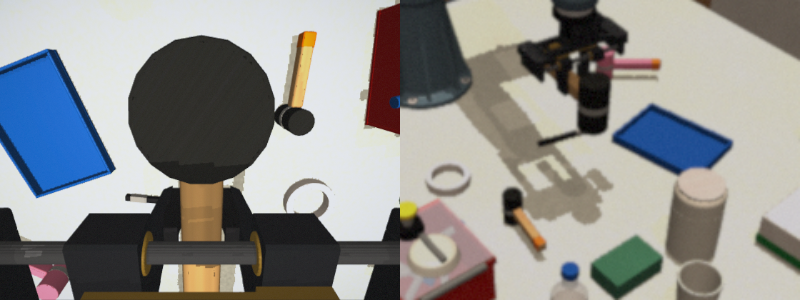

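The mallet is held by its handle, head upright, and nothing else moved. I check its tilt and axis in the gripper, and pin the pin's position down.

```bash
cat > t.py <<'E'
from h import *
import sys
np.set_printoptions(precision=4,suppress=True)
def tilt(f):
    f=np.load(f'pics/{f}.npz'); d=f['d']; v,u=np.mgrid[:420,:560]
    s=dict(position=f['pos'],ee_rot=f['rot']); m=r.camera_model('wrist')
    C=np.stack([(u-m['cx'])/m['fx']*d,(v-m['cy'])/m['fy']*d,d,np.ones_like(d)],-1)
    t=(C@np.array(m['hand_eye']).T)[...,:3]
    k=(d>0)&(v<250)&(u>160)&(u<400)&(abs(t[...,2]+.065-0.03)<.05)
    k&=t[...,0]>.03
    P=t[k]; z0=np.median(P[:,2]); P=P[abs(P[:,2]-z0)<.008]
    A=np.c_[P[:,:2],np.ones(len(P))]; c=np.linalg.lstsq(A,P[:,2],rcond=None)[0]
    print('top z (tool)',z0,'slopes',c[:2],'circle',cv2.minEnclosingCircle(np.ascontiguousarray(P[:,:2]*1000,dtype=np.float32)),len(P))
if __name__=='__main__':
    tilt('w2')
    f=np.load('pics/top1.npz'); d=f['d']; p=f['p']; H=cv2.cvtColor(p,cv2.COLOR_RGB2HSV)
    v,u=np.nonzero((H[...,0]>22)&(H[...,0]<34)&(H[...,1]>170)&(H[...,2]>120))
    P=np.array([w('top',a,b,d[b,a]) for a,b in zip(u,v)]); P=P[(P[:,2]>.13)&(P[:,2]<.18)]
    print('pin',len(P),np.median(P,0),P[:,:2].min(0),P[:,:2].max(0))
    m=r.camera_model('top')
    def px(X): c=np.array(m['R'])@X+np.array(m['t']); return c[:2]/c[2]*m['fx']+[m['cx'],m['cy']]
    print(px(np.array([.519,-.307,.16])))
E
python3 t.py
```

```text
top z (tool) -0.062204541034307344 slopes [ 0.0131 -0.0007] circle ((70.58352661132812, 0.4227178990840912), 27.980138778686523) 33182
pin 191 [ 0.515  -0.3069  0.1584] [ 0.4987 -0.3254] [ 0.5316 -0.29  ]
[418.4987 201.2151]
```

```bash
python3 -m pendant '[{"hand":-1,"tx":0,"ty":10,"tz":0,"spin":0},{"hand":-1,"tx":-1,"ty":25,"tz":0,"spin":0},{"hand":-1,"tx":-3,"ty":50,"tz":0,"spin":0},{"hand":-1,"tx":-4,"ty":75,"tz":0,"spin":0},{"hand":-1,"tx":-5,"ty":100,"tz":0,"spin":0},{"hand":-1,"tx":-6,"ty":125,"tz":0,"spin":0},{"hand":-1,"tx":-7,"ty":150,"tz":0,"spin":0},{"hand":-1,"tx":-8,"ty":175,"tz":0,"spin":0},{"hand":-1,"tx":-10,"ty":200,"tz":0,"spin":0},{"hand":-1,"tx":-11,"ty":225,"tz":0,"spin":0}]'; python3 -m pendant '[{"hand":-1,"tx":-1,"ty":25,"tz":0,"spin":0},{"hand":-1,"tx":-2,"ty":50,"tz":0,"spin":0},{"hand":-1,"tx":-3,"ty":75,"tz":0,"spin":0},{"hand":-1,"tx":-4,"ty":95,"tz":0,"spin":0},{"hand":-1,"tx":-5,"ty":110,"tz":0,"spin":0},{"hand":-1,"tx":-6,"ty":120,"tz":0,"spin":0},{"hand":-1,"tx":-6,"ty":126,"tz":0,"spin":0},{"hand":-1,"tx":-6,"ty":129,"tz":0,"spin":0},{"hand":-1,"tx":-6,"ty":129,"tz":0,"spin":0},{"hand":-1,"tx":-6,"ty":129,"tz":0,"spin":0}]'; python3 -c "
from h import *
import t
p,d,s=snap('wrist','w3'); t.tilt('w3')
p1,d1,s1=snap('scene','s4'); p2,d2,_=snap('top','t4')
cv2.imwrite('pics/c4.png',np.hstack([cv2.resize(p2[150:270,350:510],(400,300)),cv2.resize(p1[160:310,100:300],(400,300))])[:,:,::-1])"
```

```text
time_s: 11.95
position: [0.4646, -0.175, 0.2399]
ee_rot: [3.138, -0.143, 0.0]
wrist_force: [0.5, -0.0, -5.4]
grip_width: 0.0251
grasp_force: 60.0
time_s: 12.78
position: [0.4479, -0.3003, 0.2396]
ee_rot: [-3.138, 0.141, 0.0]
wrist_force: [-0.0, 0.5, -5.2]
grip_width: 0.0252
grasp_force: 60.0
top z (tool) -0.062188285036955324 slopes [ 0.0123 -0.0003] circle ((70.83451843261719, 0.2593904733657837), 27.872785568237305) 33147
```

View pics/c4.png

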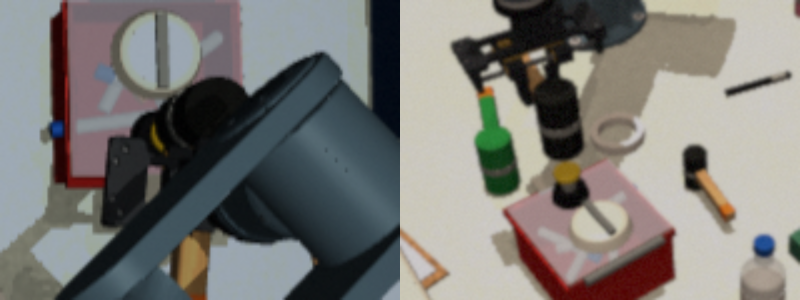

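The lid is shut and the mallet head is centred over the pin within about 2 mm. I drive the pin down.

```bash
python3 -m pendant '[{"hand":-1,"tx":0,"ty":0,"tz":15,"spin":0},{"hand":-1,"tx":0,"ty":0,"tz":30,"spin":0},{"hand":-1,"tx":0,"ty":0,"tz":38,"spin":0},{"hand":-1,"tx":0,"ty":0,"tz":46,"spin":0},{"hand":-1,"tx":0,"ty":0,"tz":54,"spin":0},{"hand":-1,"tx":0,"ty":0,"tz":60,"spin":0},{"hand":-1,"tx":0,"ty":0,"tz":65,"spin":0},{"hand":-1,"tx":0,"ty":0,"tz":67,"spin":0},{"hand":-1,"tx":0,"ty":0,"tz":67,"spin":0},{"hand":-1,"tx":0,"ty":0,"tz":67,"spin":0}]'
```

```text
time_s: 13.77
position: [0.448, -0.3012, 0.1728]
ee_rot: [3.138, -0.142, 0.001]
wrist_force: [-0.3, 0.1, -3.2]
grip_width: 0.0253
grasp_force: 60.0
```

```bash
python3 -m pendant '[{"hand":-1,"tx":0,"ty":0,"tz":1,"spin":0},{"hand":-1,"tx":0,"ty":0,"tz":1,"spin":0},{"hand":-1,"tx":0,"ty":0,"tz":2,"spin":0},{"hand":-1,"tx":0,"ty":0,"tz":2,"spin":0},{"hand":-1,"tx":0,"ty":0,"tz":3,"spin":0},{"hand":-1,"tx":0,"ty":0,"tz":3,"spin":0},{"hand":-1,"tx":0,"ty":0,"tz":3,"spin":0},{"hand":-1,"tx":0,"ty":0,"tz":3,"spin":0},{"hand":-1,"tx":0,"ty":0,"tz":3,"spin":0},{"hand":-1,"tx":0,"ty":0,"tz":3,"spin":0}]';python3 -c "
from h import *
import t
p,d,s=snap('wrist','w4'); t.tilt('w4');print(s['ft_torque'])"
```

```text
time_s: 14.6
position: [0.4476, -0.3015, 0.1713]
ee_rot: [3.137, -0.142, 0.0]
wrist_force: [-7.1, 3.3, 10.1]
grip_width: 0.0253
grasp_force: 60.0
top z (tool) -0.06333995792568098 slopes [-0.0025  0.0007] circle ((70.04108428955078, 0.025735439732670784), 27.83056640625) 33337
[0.7281 0.767  0.1659]
```

The mallet stopped at TCP 0.1713, so its face is at about 0.135 (home), with about 15 N on the pin against the 6–8 N needed. I lift off and carry the mallet to the tray, then check the pin.

```bash
python3 -m pendant '[{"hand":-1,"tx":0,"ty":0,"tz":-10,"spin":0},{"hand":-1,"tx":0,"ty":0,"tz":-35,"spin":0},{"hand":-1,"tx":0,"ty":0,"tz":-60,"spin":0},{"hand":-1,"tx":0,"ty":-10,"tz":-72,"spin":0},{"hand":-1,"tx":0,"ty":-30,"tz":-72,"spin":0},{"hand":-1,"tx":0,"ty":-60,"tz":-72,"spin":0},{"hand":-1,"tx":0,"ty":-90,"tz":-72,"spin":0},{"hand":-1,"tx":0,"ty":-120,"tz":-72,"spin":0},{"hand":-1,"tx":0,"ty":-150,"tz":-72,"spin":0},{"hand":-1,"tx":0,"ty":-180,"tz":-72,"spin":0}]';  python3 -m pendant '[{"hand":-1,"tx":0,"ty":-30,"tz":0,"spin":0},{"hand":-1,"tx":0,"ty":-60,"tz":0,"spin":-2},{"hand":-1,"tx":0,"ty":-90,"tz":0,"spin":-4},{"hand":-1,"tx":0,"ty":-120,"tz":0,"spin":-6},{"hand":-1,"tx":0,"ty":-150,"tz":0,"spin":-8},{"hand":-1,"tx":0,"ty":-180,"tz":0,"spin":-10},{"hand":-1,"tx":0,"ty":-210,"tz":0,"spin":-13},{"hand":-1,"tx":0,"ty":-240,"tz":0,"spin":-16},{"hand":-1,"tx":0,"ty":-265,"tz":0,"spin":-19},{"hand":-1,"tx":0,"ty":-285,"tz":0,"spin":-19}]'; python3 -c "
from h import *
p,d,s=snap('scene','s5'); p2,d2,_=snap('top','top2')
H=cv2.cvtColor(p2,cv2.COLOR_RGB2HSV)
v,u=np.nonzero((H[...,0]>22)&(H[...,0]<34)&(H[...,1]>170)&(H[...,2]>120))
P=np.array([w('top',a,b,d2[b,a]) for a,b in zip(u,v)]); P=P[(P[:,2]>.11)&(P[:,1]<-.2)]
print('pin',len(P),np.median(P,0))
c=w('top',413,225,d2[225,413]);print('tab',c, d2.shape)
"
```

```text
time_s: 15.48
position: [0.4634, -0.1196, 0.2411]
ee_rot: [-3.138, 0.143, 0.001]
wrist_force: [0.9, -0.0, -5.6]
grip_width: 0.0253
grasp_force: 60.0
time_s: 16.32
position: [0.4886, 0.1647, 0.241]
ee_rot: [-3.117, -0.384, 0.002]
wrist_force: [0.4, -0.0, -5.5]
grip_width: 0.026
grasp_force: 60.0
pin 187 [ 0.51525489 -0.30702547  0.13546589]
tab [ 0.46827062 -0.30739594  0.10962112] (420, 560)
```

```bash
python3 -c "
from h import *
for n,f in (('top','top1'),('top','top2'),('scene','s3'),('scene','s5')):
    F=np.load(f'pics/{f}.npz'); p=F['p'];d=F['d']; H=cv2.cvtColor(p,cv2.COLOR_RGB2HSV)
    k=((H[...,0]>22)&(H[...,0]<34)&(H[...,1]>150)&(H[...,2]>110)).astype(np.uint8); k=cv2.erode(k,np.ones((3,3)))
    v,u=np.nonzero(k); P=np.array([w(n,a,b,d[b,a]) for a,b in zip(u,v)]); P=P[(P[:,2]>.11)&(P[:,1]<-.2)]
    print(f,len(P),np.round(P.mean(0),4),np.round(np.percentile(P[:,2],[5,25,50,75,95]),4))
"
```

```text
top1 139 [ 0.5152 -0.3068  0.1588] [0.1555 0.1569 0.1587 0.1603 0.1623]
top2 131 [ 0.5155 -0.3069  0.1356] [0.1309 0.1342 0.1356 0.1372 0.1399]
s3 55 [ 0.5203 -0.3089  0.1556] [0.1518 0.1545 0.1558 0.157  0.1587]
s5 58 [ 0.5201 -0.3091  0.1329] [0.1297 0.1318 0.1329 0.1341 0.1358]
```

The pin went down only about 23 mm, by both cameras and by the mallet's own geometry (face at about 0.1366). It may be 1.5–2 mm short of home, so I go back and knock it harder.

```bash
python3 -m pendant '[{"hand":-1,"tx":-4,"ty":10,"tz":0,"spin":0},{"hand":-1,"tx":-11,"ty":30,"tz":0,"spin":2},{"hand":-1,"tx":-21,"ty":60,"tz":0,"spin":4},{"hand":-1,"tx":-31,"ty":90,"tz":0,"spin":7},{"hand":-1,"tx":-42,"ty":120,"tz":0,"spin":10},{"hand":-1,"tx":-52,"ty":150,"tz":0,"spin":13},{"hand":-1,"tx":-62,"ty":180,"tz":0,"spin":16},{"hand":-1,"tx":-73,"ty":210,"tz":0,"spin":19},{"hand":-1,"tx":-83,"ty":240,"tz":0,"spin":19},{"hand":-1,"tx":-93,"ty":270,"tz":0,"spin":19}]'; python3 -m pendant '[{"hand":-1,"tx":0,"ty":30,"tz":0,"spin":0},{"hand":-1,"tx":-2,"ty":60,"tz":0,"spin":0},{"hand":-1,"tx":-4,"ty":90,"tz":0,"spin":0},{"hand":-1,"tx":-6,"ty":120,"tz":0,"spin":0},{"hand":-1,"tx":-8,"ty":145,"tz":0,"spin":0},{"hand":-1,"tx":-9,"ty":165,"tz":0,"spin":0},{"hand":-1,"tx":-9,"ty":175,"tz":0,"spin":0},{"hand":-1,"tx":-9,"ty":180,"tz":0,"spin":0},{"hand":-1,"tx":-9,"ty":180,"tz":0,"spin":0},{"hand":-1,"tx":-9,"ty":180,"tz":0,"spin":0}]'
```

```text
time_s: 17.25
position: [0.4623, -0.1248, 0.2415]
ee_rot: [3.138, -0.145, -0.001]
wrist_force: [0.7, 0.4, -6.2]
grip_width: 0.0253
grasp_force: 60.0
time_s: 18.08
position: [0.4384, -0.3001, 0.2414]
ee_rot: [-3.137, 0.142, 0.001]
wrist_force: [0.3, 0.9, -6.4]
grip_width: 0.0255
grasp_force: 60.0
```

```bash
python3 -m pendant '[{"hand":-1,"tx":9,"ty":0,"tz":0,"spin":0},{"hand":-1,"tx":9,"ty":0,"tz":15,"spin":0},{"hand":-1,"tx":9,"ty":0,"tz":35,"spin":0},{"hand":-1,"tx":9,"ty":0,"tz":55,"spin":0},{"hand":-1,"tx":9,"ty":0,"tz":65,"spin":0},{"hand":-1,"tx":9,"ty":0,"tz":71,"spin":0},{"hand":-1,"tx":9,"ty":0,"tz":74,"spin":0},{"hand":-1,"tx":9,"ty":0,"tz":75,"spin":0},{"hand":-1,"tx":9,"ty":0,"tz":75,"spin":0},{"hand":-1,"tx":9,"ty":0,"tz":75,"spin":0}]';python3 -c "
from h import *
import t
p,d,s=snap('wrist','w5'); t.tilt('w5');print(s['ft_torque'],s['wrist_force'],s['position'])"
```

```text
time_s: 18.92
position: [0.4494, -0.302, 0.1705]
ee_rot: [3.136, -0.14, 0.005]
wrist_force: [-6.8, 4.1, 11.7]
grip_width: 0.0255
grasp_force: 60.0
top z (tool) -0.0641184881277942 slopes [-0.0119  0.0031] circle ((69.39000701904297, -0.14948247373104095), 27.774038314819336) 33344
[0.9428 0.7013 0.2274] [-6.8064  4.1215 11.68  ] [ 0.4494 -0.302   0.1705]
```

The mallet stops at the same height again with 17 N on it. The cause is the white cap: its centre is about 67 mm from the hinge and its top about 36 mm up, so the mallet head (reaching 107–163 mm from the hinge) lands on the cap's edge. I shift the head 15 mm towards the front and strike again.

```bash
python3 -m pendant '[{"hand":-1,"tx":0,"ty":0,"tz":-10,"spin":0},{"hand":-1,"tx":0,"ty":0,"tz":-20,"spin":0},{"hand":-1,"tx":-8,"ty":0,"tz":-20,"spin":0},{"hand":-1,"tx":-16,"ty":-1,"tz":-20,"spin":0},{"hand":-1,"tx":-16,"ty":-1,"tz":-20,"spin":0},{"hand":-1,"tx":-16,"ty":-1,"tz":-10,"spin":0},{"hand":-1,"tx":-16,"ty":-1,"tz":-5,"spin":0},{"hand":-1,"tx":-16,"ty":-1,"tz":-3,"spin":0},{"hand":-1,"tx":-16,"ty":-1,"tz":-2,"spin":0},{"hand":-1,"tx":-16,"ty":-1,"tz":-2,"spin":0}]'; python3 -m pendant '[{"hand":-1,"tx":0,"ty":0,"tz":1,"spin":0},{"hand":-1,"tx":0,"ty":0,"tz":1,"spin":0},{"hand":-1,"tx":0,"ty":0,"tz":2,"spin":0},{"hand":-1,"tx":0,"ty":0,"tz":2,"spin":0},{"hand":-1,"tx":0,"ty":0,"tz":3,"spin":0},{"hand":-1,"tx":0,"ty":0,"tz":3,"spin":0},{"hand":-1,"tx":0,"ty":0,"tz":3,"spin":0},{"hand":-1,"tx":0,"ty":0,"tz":3,"spin":0},{"hand":-1,"tx":0,"ty":0,"tz":3,"spin":0},{"hand":-1,"tx":0,"ty":0,"tz":3,"spin":0}]';python3 -c "
from h import *
import t
p,d,s=snap('wrist','w6'); t.tilt('w6')"
```

```text
time_s: 19.8
position: [0.4317, -0.2997, 0.1698]
ee_rot: [3.138, -0.142, -0.0]
wrist_force: [-7.0, 2.6, 10.4]
grip_width: 0.0254
grasp_force: 60.0
time_s: 20.63
position: [0.4315, -0.3001, 0.1676]
ee_rot: [3.137, -0.142, -0.001]
wrist_force: [-11.2, 3.1, 14.7]
grip_width: 0.0254
grasp_force: 60.0
top z (tool) -0.06714976475651843 slopes [-0.05    0.0033] circle ((67.17010498046875, 0.1042722687125206), 27.903411865234375) 33165
```

```bash
python3 -m pendant '[{"hand":-1,"tx":0,"ty":0,"tz":-10,"spin":0},{"hand":-1,"tx":0,"ty":0,"tz":-35,"spin":0},{"hand":-1,"tx":0,"ty":0,"tz":-60,"spin":0},{"hand":-1,"tx":2,"ty":-10,"tz":-75,"spin":0},{"hand":-1,"tx":4,"ty":-30,"tz":-75,"spin":0},{"hand":-1,"tx":6,"ty":-60,"tz":-75,"spin":0},{"hand":-1,"tx":8,"ty":-90,"tz":-75,"spin":0},{"hand":-1,"tx":10,"ty":-120,"tz":-75,"spin":0},{"hand":-1,"tx":10,"ty":-150,"tz":-75,"spin":0},{"hand":-1,"tx":10,"ty":-180,"tz":-75,"spin":0}]';  python3 -m pendant '[{"hand":-1,"tx":0,"ty":-30,"tz":0,"spin":0},{"hand":-1,"tx":0,"ty":-60,"tz":0,"spin":-2},{"hand":-1,"tx":0,"ty":-90,"tz":0,"spin":-4},{"hand":-1,"tx":0,"ty":-120,"tz":0,"spin":-6},{"hand":-1,"tx":0,"ty":-150,"tz":0,"spin":-8},{"hand":-1,"tx":0,"ty":-180,"tz":0,"spin":-10},{"hand":-1,"tx":0,"ty":-210,"tz":0,"spin":-13},{"hand":-1,"tx":0,"ty":-240,"tz":0,"spin":-16},{"hand":-1,"tx":0,"ty":-265,"tz":0,"spin":-19},{"hand":-1,"tx":0,"ty":-285,"tz":0,"spin":-19}]'; python3 -c "
from h import *
snap('scene','s7'); snap('top','top3')
def M(k,n,f,F,d):
    v,u=np.nonzero(k); return np.array([w(n,a,b,d[b,a]) for a,b in zip(u,v)])
for n,f in (('top','top1'),('top','top2'),('top','top3'),('scene','s3'),('scene','s5'),('scene','s7')):
    F=np.load(f'pics/{f}.npz'); p=F['p'];d=F['d']; H=cv2.cvtColor(p,cv2.COLOR_RGB2HSV)
    k=cv2.erode(((H[...,0]>22)&(H[...,0]<34)&(H[...,1]>150)&(H[...,2]>110)).astype(np.uint8),np.ones((3,3)))
    P=M(k,n,f,F,d); P=P[(P[:,2]>.11)&(P[:,1]<-.2)]
    print(f,len(P),np.round(P.mean(0),4),np.round(np.median(P[:,2]),4))
    if n=='top':
        k=np.zeros((420,560)); k[150:235,365:455]=1; Q=M(k,n,f,F,d)
        for a,b in((.02,.05),(.05,.08),(.08,.1)):
            q=Q[(abs(Q[:,1]+.307)<.03)&(Q[:,0]>.655-b)&(Q[:,0]<.655-a)]; print(a,np.round(np.median(q[:,2]),4))
        q=Q[(abs(Q[:,1]+.307)<.07)&(Q[:,2]>.128)&(Q[:,0]>.54)]; print('cap',q.min(0),q.max(0),np.median(q,0))
        # lid plate (opaque?) & tab & rim
        q=Q[(abs(Q[:,1]+.307)<.025)&(Q[:,0]>.455)&(Q[:,0]<.475)]; print('tab',np.median(q[:,2]),q[:,2].mean())
"
```

```text
time_s: 21.52
position: [0.4577, -0.1191, 0.2397]
ee_rot: [-3.137, 0.143, 0.002]
wrist_force: [0.6, -0.1, -5.5]
grip_width: 0.0257
grasp_force: 60.0
time_s: 22.35
position: [0.4831, 0.1654, 0.2396]
ee_rot: [-3.117, -0.384, 0.003]
wrist_force: [-0.4, -0.5, -5.4]
grip_width: 0.0252
grasp_force: 60.0
top1 139 [ 0.5152 -0.3068  0.1588] 0.1587Traceback (most recent call last):
  File "<string>", line 12, in <module>
    k=np.zeros((420,560)); k[150:235,365:455]=1; Q=M(k,n,f,F,d)
                                                   ~^^^^^^^^^^^
  File "<string>", line 5, in M
    v,u=np.nonzero(k); return np.array([w(n,a,b,d[b,a]) for a,b in zip(u,v)])
                                        ~^^^^^^^^^^^^^^
  File "h.py", line 7, in w
    m=r.camera_model(n); c=np.array([(u-m['cx'])/m['fx'],(v-m['cy'])/m['fy'],1.])*z
ValueError: time passes only in moves, steps and waits
```

```bash
cat > c.py <<'E'
from h import *
np.set_printoptions(precision=4,suppress=True)
MD={n:r.camera_model(n) for n in('top','scene')}
def cl(n,f):
    F=np.load(f'pics/{f}.npz'); d=F['d']; v,u=np.mgrid[:420,:560]; m=MD[n]
    c=np.stack([(u-m['cx'])/m['fx']*d,(v-m['cy'])/m['fy']*d,d],-1); return (c-np.array(m['t']))@np.array(m['R']),F['p']
if __name__=='__main__':
  for n,f in (('top','top0'),('top','top1'),('top','top2'),('top','top3'),('scene','s3'),('scene','s5'),('scene','s7')):
    X,p=cl(n,f); H=cv2.cvtColor(p,cv2.COLOR_RGB2HSV)
    k=cv2.erode(((H[...,0]>22)&(H[...,0]<34)&(H[...,1]>150)&(H[...,2]>110)).astype(np.uint8),np.ones((3,3)))>0
    P=X[k]; P=P[(P[:,2]>.11)&(P[:,1]<-.2)]
    Q=X.reshape(-1,3); Q=Q[(abs(Q[:,1]+.307)<.08)&(Q[:,0]>.4)&(Q[:,0]<.7)]
    cap=Q[(Q[:,2]>.12)&(Q[:,0]>.545)]
    tab=Q[(abs(Q[:,1]+.307)<.022)&(Q[:,0]>.457)&(Q[:,0]<.477)]
    print(f,'pin',len(P),P.mean(0),'cap',len(cap),cap.min(0),cap.max(0),np.median(cap[:,2]),'tab',np.median(tab[:,2]))
E
python3 c.py
```

```text
top0 pin 124 [ 0.57   -0.305   0.2272] cap 2518 [ 0.545  -0.3868  0.1201] [ 0.6525 -0.2271  0.239 ] 0.162852544318172 tab 0.0030620156834137804
top1 pin 139 [ 0.5152 -0.3068  0.1588] cap 891 [ 0.5542 -0.3422  0.1201] [ 0.6326 -0.2627  0.1425] 0.13005622584321658 tab 0.10753911289799296
top2 pin 131 [ 0.5155 -0.3069  0.1356] cap 896 [ 0.5542 -0.3419  0.12  ] [ 0.6323 -0.2636  0.1433] 0.13002033420815 tab 0.10770545208325556
top3 pin 133 [ 0.5155 -0.307   0.1354] cap 886 [ 0.5539 -0.342   0.1201] [ 0.6321 -0.2635  0.1424] 0.13011965162265948 tab 0.1076013187636371
s3 pin 55 [ 0.5203 -0.3089  0.1556] cap 518 [ 0.5583 -0.3455  0.1201] [ 0.6357 -0.2679  0.1382] 0.12765234416462146 tab 0.10591463657134942
s5 pin 58 [ 0.5201 -0.3091  0.1329] cap 506 [ 0.5587 -0.3439  0.1201] [ 0.636  -0.2677  0.1402] 0.12731496994535058 tab 0.10543161494816207
s7 pin 59 [ 0.5194 -0.3087  0.1323] cap 509 [ 0.5593 -0.3433  0.12  ] [ 0.638  -0.2676  0.1375] 0.12748154126503491 tab 0.10605863809766758
```

Pin height is now 0.1345–0.1358 by both cameras after removing their tab bias (home is 0.135). It didn't change under a third press at 20 N. The cap top measures only 0.130, so it never interfered. The pin is home. Next, the mallet goes into the tray.

```bash
python3 -m pendant '[{"hand":-1,"tx":10,"ty":-28,"tz":0,"spin":0},{"hand":-1,"tx":20,"ty":-56,"tz":0,"spin":0},{"hand":-1,"tx":30,"ty":-84,"tz":0,"spin":0},{"hand":-1,"tx":40,"ty":-110,"tz":0,"spin":0},{"hand":-1,"tx":47,"ty":-125,"tz":0,"spin":0},{"hand":-1,"tx":47,"ty":-130,"tz":15,"spin":0},{"hand":-1,"tx":47,"ty":-130,"tz":40,"spin":0},{"hand":-1,"tx":47,"ty":-130,"tz":70,"spin":0},{"hand":-1,"tx":47,"ty":-130,"tz":100,"spin":0},{"hand":-1,"tx":47,"ty":-130,"tz":120,"spin":0}]'; python3 -m pendant '[{"hand":-1,"tx":0,"ty":0,"tz":20,"spin":0},{"hand":-1,"tx":0,"ty":0,"tz":40,"spin":0},{"hand":-1,"tx":0,"ty":0,"tz":55,"spin":0},{"hand":-1,"tx":0,"ty":0,"tz":65,"spin":0},{"hand":-1,"tx":0,"ty":0,"tz":71,"spin":0},{"hand":-1,"tx":0,"ty":0,"tz":71,"spin":0},{"hand":-1,"tx":0,"ty":0,"tz":71,"spin":0},{"hand":-1,"tx":0,"ty":0,"tz":71,"spin":0},{"hand":-1,"tx":0,"ty":0,"tz":71,"spin":0},{"hand":-1,"tx":0,"ty":0,"tz":71,"spin":0}]'; python3 -c "
from h import *
import t
t.snap('wrist','w7')"
```

```text
time_s: 23.28
position: [0.4965, 0.2993, 0.1167]
ee_rot: [3.118, 0.376, -0.008]
wrist_force: [-0.2, 0.0, -7.2]
grip_width: 0.0251
grasp_force: 60.0
time_s: 24.12
position: [0.4992, 0.3008, 0.0508]
ee_rot: [-3.118, -0.378, -0.003]
wrist_force: [-0.8, 0.7, -6.3]
grip_width: 0.0254
grasp_force: 60.0
```

View pics/w7.png

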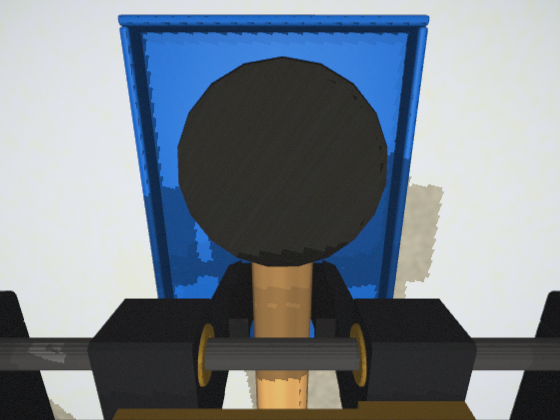

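The head (282,160) is centred across the tray and well inside its walls. I lower it until it touches.

```bash
python3 -m pendant '[{"hand":-1,"tx":0,"ty":0,"tz":3,"spin":0},{"hand":-1,"tx":0,"ty":0,"tz":6,"spin":0},{"hand":-1,"tx":0,"ty":0,"tz":8,"spin":0},{"hand":-1,"tx":0,"ty":0,"tz":9,"spin":0},{"hand":-1,"tx":0,"ty":0,"tz":10,"spin":0},{"hand":-1,"tx":0,"ty":0,"tz":11,"spin":0},{"hand":-1,"tx":0,"ty":0,"tz":12,"spin":0},{"hand":-1,"tx":0,"ty":0,"tz":12,"spin":0},{"hand":-1,"tx":0,"ty":0,"tz":12,"spin":0},{"hand":-1,"tx":0,"ty":0,"tz":12,"spin":0}]'
```

```text
time_s: 25.0
position: [0.4984, 0.3007, 0.04]
ee_rot: [3.119, 0.378, -0.0]
wrist_force: [-10.3, -3.9, 15.3]
grip_width: 0.0253
grasp_force: 60.0
```

```bash
python3 -m pendant '[{"hand":-1,"tx":0,"ty":0,"tz":-1,"spin":0},{"hand":-1,"tx":0,"ty":0,"tz":-1,"spin":0},{"hand":-1,"tx":0,"ty":0,"tz":-1.5,"spin":0},{"hand":-1,"tx":0,"ty":0,"tz":-1.5,"spin":0},{"hand":-1,"tx":0,"ty":0,"tz":-1.5,"spin":0},{"hand":-1,"tx":0,"ty":0,"tz":-1.5,"spin":0},{"hand":-1,"tx":0,"ty":0,"tz":-1.5,"spin":0},{"hand":-1,"tx":0,"ty":0,"tz":-1.5,"spin":0},{"hand":-1,"tx":0,"ty":0,"tz":-1.5,"spin":0},{"hand":-1,"tx":0,"ty":0,"tz":-1.5,"spin":0}]' 20; python3 -m pendant '[{"hand":-0.4,"tx":0,"ty":0,"tz":0,"spin":0},{"hand":-0.3,"tx":0,"ty":0,"tz":0,"spin":0},{"hand":-0.2,"tx":0,"ty":0,"tz":0,"spin":0},{"hand":0,"tx":0,"ty":0,"tz":0,"spin":0},{"hand":0.3,"tx":0,"ty":0,"tz":0,"spin":0},{"hand":0.6,"tx":0,"ty":0,"tz":0,"spin":0},{"hand":0.6,"tx":0,"ty":0,"tz":0,"spin":0},{"hand":0.6,"tx":0,"ty":0,"tz":0,"spin":0},{"hand":0.6,"tx":0,"ty":0,"tz":0,"spin":0},{"hand":0.6,"tx":0,"ty":0,"tz":0,"spin":0}]'
```

```text
time_s: 25.83
position: [0.4987, 0.3008, 0.0401]
ee_rot: [-3.118, -0.378, -0.001]
wrist_force: [-5.1, -0.0, 8.3]
grip_width: 0.026
grasp_force: 20.0
time_s: 26.67
position: [0.4984, 0.3005, 0.0392]
ee_rot: [3.119, 0.378, 0.0]
wrist_force: [-0.1, -0.3, 0.2]
grip_width: 0.0706
grasp_force: 0.0
```

Released. Now straight up, then back and clear.

```bash
python3 -m pendant '[{"hand":0.6,"tx":-1,"ty":0,"tz":-8,"spin":0},{"hand":0.6,"tx":-2,"ty":0,"tz":-20,"spin":0},{"hand":0.6,"tx":-2,"ty":0,"tz":-35,"spin":0},{"hand":0.6,"tx":-2,"ty":0,"tz":-60,"spin":0},{"hand":0.6,"tx":-2,"ty":0,"tz":-90,"spin":0},{"hand":0.6,"tx":-2,"ty":0,"tz":-120,"spin":0},{"hand":0.6,"tx":-20,"ty":0,"tz":-150,"spin":0},{"hand":0.6,"tx":-50,"ty":0,"tz":-170,"spin":0},{"hand":0.6,"tx":-80,"ty":0,"tz":-180,"spin":0},{"hand":0.6,"tx":-100,"ty":0,"tz":-180,"spin":0}]'; python3 -c "
from h import *
p1,_,_=snap('scene','s8'); p2,_,_=snap('top','top8')
cv2.imwrite('pics/c8.png',np.hstack([cv2.resize(p2,(400,300)),cv2.resize(p1[100:370,120:480],(400,300))])[:,:,::-1])
import c
for f in('top0','top8'):
    X,_=c.cl('top',f); h=(X[...,2]>.085)&(X[...,2]<.115)&(abs(X[...,1]-.32)<.09)&(abs(X[...,0]-.55)<.09); print(f,X[h].mean(0) if h.any() else 0, h.sum())
"
```

```text
time_s: 27.5
position: [0.4008, 0.2769, 0.2233]
ee_rot: [-3.117, -0.378, -0.009]
wrist_force: [0.2, 0.6, 0.1]
grip_width: 0.0706
grasp_force: 0.0
top0 0 0
top8 [0.5649 0.3148 0.1044] 467
```

View pics/c8.png

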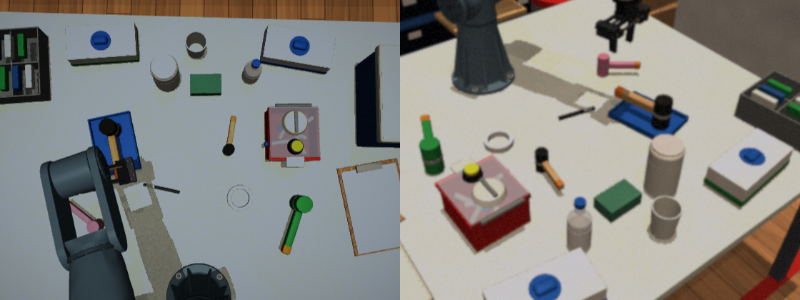

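The mallet stands on its head in the tray: its top is at 0.104, with the head at top (109,128) in the composite. The lid is shut with the pin down, the bystanders are where they were, and the gripper touches nothing. I hand in the job.

```bash
python3 -c "
from bench import r
print(r.finish_job())"
```

```text
the job is handed in; nothing more can be done
None
```

The job is handed in, with no verdict returned: the lid is shut, the mallet stands on its head in the blue tray, and the other things looked undisturbed. The pin held still under a 20 N push with its top at about 0.135 m (the home height), but the cameras saw about 23 mm of travel, not 25, so fully home is likely, not certain.

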